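Show the notched code slide to the reader

TASK

One of the two clear slides standing on the cart has a frosted end, marked by a small notch in its top corner: take that slide by its frosted end only, keeping the fingers off its clear part, and present it label up above the middle of the reader pad, with the label's centre about 20 cm above the cart top. The label must face upwards at least halfway, that is with the slide tilted 45 degrees or more from upright; finish while holding it there still, and leave the plain slide and the other parts where they are.

Things in the scene. Friction and masses are not known exactly. Their poses are not given: they have to be found in the camera images.
- slide: The code slide: plate 84 mm long, 50 high, 8 thick, about 60 g, upright on a long edge in its stand, turned any way about the vertical; lower edge 10 mm, top 60 mm above the cart. Origin: middle of the lower edge. x: along its length to the frosted end; y: straight out of the label face; z: up to the notched edge. Opaque white (frosted) from x = +6 to +42 mm, the rest clear pale blue.
- slide_notch (a point): The slide's notch, an 8 by 8 mm cut in the top corner of the frosted end (x = +42, z = +50 mm in the slide's frame). Whoever looks at the label face with the notch up has the notch at the top left; the other face has no label.
- slide_grip (a point): Where to grip the slide, from above, across its 8 mm thickness: on the frosted end, x = +25, y = 0, z = +44 mm in the slide's frame. The 22 mm wide pads then stay on the frosted part.
- slide_label (a point): Centre of the orange label with black bars, 28 by 26 mm, on the frosted end: x = +23, y = +4, z = +23 mm in the slide's frame.
- stand_slide: Fixed stand of the code slide, on the left or right, turned any way: aluminium foot 104 x 60 x 10 mm with two black rails (92 mm long, 30 mm over both, top 26 mm above the cart) forming a slot 10 mm wide and 16 mm deep along its x axis. Origin under its centre. The plain slide stands in an identical one.
- spare: The plain slide to be left alone: same size, clear pale blue all over, no frosted end, no notch, no label; standing in the other stand. Origin: middle of its lower edge, x along its length, z up.
- reader: The reader pad, a fixed low black block 130 x 130 x 12 mm with a blue border and a white middle, on the cart between the two stands. Origin under its centre.
- reader_mid (a point): Middle of the reader pad's top, 13 mm above the cart.
- lock: Black cylinder lock standing upright, 46 mm across and 56 mm high; a bystander. Origin under its centre.
- key0: Orange plastic key blank lying flat, 66 mm long, 5 mm thick; a bystander. Origin near its middle, underside.
- key1: The other orange key blank, alike; a bystander.
- ring: Brass retaining ring lying flat, 48 mm across, 8 mm high; a bystander. Origin under its centre.
- rejector: Grey cast coin rejector, 60 x 100 x 89 mm; a bystander at the back. Origin under its centre.
- socket: Bayonet test socket bolted to the cart at the back: square foot 80 mm, round socket 52 mm across, 46 mm high. Origin under its centre.
Mind the look-alikes: they are no part of the job. Leave any green or pink look-alike of the slide alone.

How it is judged:
By the outcome, as a careful person would: the job done as asked, in the order asked, and still so for the second after the job is handed in, while the arm keeps its last pose, push and grip.
It also fails if it takes over 35 s, if anything falls off the work surface, if the arm or the gripper's body presses on something with over 40 N, if the wrist force passes 120 N, or if a joint passes its speed limit or range.

ROBOT

A 7-joint arm with a two-finger parallel gripper is mounted at the origin on the work surface. World frame = base frame: x ahead of the robot, y to its left, z up, the work surface at z = 0. Lengths are in m, angles in rad, forces in N, time in s.
With the tool pointing down it reaches from about 0.4 to 0.85 m from the base axis. Payload 10.4 kg.
Tool frame: the origin (TCP) lies between the finger pads, 19 mm behind the fingertips; this is the grasp point; z points along the fingers, y is the line along which they close (so a half turn about z gives the same grasp; the last joint's range is limited). The gripper opens to 87 mm and grips with 3 to 60 N. Pads are 19 mm wide; open, the fingers measure 117 mm over their backs; the gripper's body (75 mm by 190 mm) begins 51 mm behind the grasp point.
Start: joints at [-1.253, 0.332, -0.065, 1.46, 0.022, 1.35, -0.088], TCP at [0.209, 0.589, 0.241] pointing down, gripper open.
Joint ranges: [-2.6, 2.6], [-0.5, 2.12], [-1.47, 1.34], [0.16, 2.42], [-1.27, 4.41], [0.06, 2.06], [-2.6, 2.6]. Speed limits (rad/s): [2.22, 2.22, 2.79, 2.79, 3.14, 3.14, 3.14].

INTERFACE

Orientations are given as a unit quaternion [x, y, z, w].
In Python, from bench import r gives the robot as it stands. The module is installed in compiled form; this text tells all that it offers.
- The arm moves only by the shell command python3 -m crank 'ROWS' [FORCE]. ROWS is JSON, a list of rows, each an object of numbers: "claw": the closure, from -1 (fully open) to 1 (shut); "dx", "dy", "dz": the shift along the tool's x, y, z each as a share of 3 cm, from -1 to 1; "ax", "ay", "az": the turn, a rotation vector about the tool's x, y, z each as a share of 6 degrees, from -1 to 1. A call has 1 to 8 rows; each row shifts and turns the commanded pose from where the row before left it, along the tool's axes as they then stand; what a row does not reach is not made up. A row lasts 1/12 s, in which the tool goes at most 41.7 mm and 7.16 degrees, less where a joint would pass 70% of its speed; a pose out of reach is approached as far as the arm can. A call with a number of a shift or a turn outside -1 to 1 is refused whole. A call with a gripper value outside its range is refused whole. The fingers move at their own pace and stop on an object; FORCE is the grip in N (left out, the last holds). Time passes only in rows, so rows that do not move let the fingers close. It gives the time, the measured TCP pose, the force, the opening and the grip force at its end, in the units of the state.
- r.read_state(): the state, without advancing time (a new reading comes with each control period).
- r.camera(name): name is "side" or "top"; returns a dict with "color" (420x560x3 uint8, red, green, blue), "mtx" (3x3 intrinsics, pixels), "k1" (the pictures are not rectified: a ray, as slopes to the right and down, at radius r is drawn at 1 + k1 r^2 times it, then the intrinsics apply), "R" (3x3) and "t" (3): a world point X has camera coordinates R X + t. Camera axes: x right, y down, z forward; pixel columns grow to the right and rows downward; lengths in m; the calibration is good to about 2 mm. A picture is of the moment at which its call begins. There is no depth.
- r.close_job(): hands the job in; it is judged then, once.
The state is a dict: "time": time; "joint_positions": joint angles; "joint_vel": joint speeds; "joint_torque": joint torques, N m; "ee_pos": TCP position; "eef_rot": TCP orientation; "ft_force": force on the tool from outside, world axes, zero at the start; "torque": the same for the moment, N m; "width": finger opening in m; "grip_force": force on a finger pad.
Only numpy, scipy, OpenCV 4.12 (cv2) and the standard library are available. Lean on these libraries where they do the work, as an engineer would, in place of code of your own. Each camera call takes 0.05 s, during which the arm holds its last target. There are 200 camera calls.

## Working session

There is one attempt and no reset: what is moved stays moved. The work goes in short steps, Python scripts to look and compute and a shell command to move; the robot and the scene stay as the last step left them, time stands still between calls to the robot, and variables do not carry over. Pictures are saved under pics/ and viewed, at most 10 in all, crops included, and the job is handed in when it is done.

```bash
mkdir -p pics
python3 - <<'E'
from bench import r
import cv2,pickle
for n in ("side","top"):
    c=r.camera(n); pickle.dump(c,open(f"{n}0.pkl","wb")); cv2.imwrite(f"pics/{n}0.png",cv2.cvtColor(c["color"],cv2.COLOR_RGB2BGR)); print(n,c["mtx"],c["k1"],c["R"],c["t"])
s=r.read_state();print(s["time"],s["ee_pos"],s["eef_rot"],s["width"])
E
```

```text
side [[485.42955732   0.         277.94570183]
 [  0.         485.42955732 211.1021078 ]
 [  0.           0.           1.        ]] -0.0770233692887864 [[ 0.84510833 -0.53447036  0.01154754]
 [-0.38763548 -0.62752105 -0.67524519]
 [ 0.36814486  0.5661791  -0.73750294]] [-0.47050805  0.25666934  1.02939138]
top [[531.40135083   0.         278.29572531]
 [  0.         531.40135083 211.81972624]
 [  0.           0.           1.        ]] -0.07128518464990245 [[-0.00736734 -0.99969213  0.02369337]
 [-0.9980333   0.00587596 -0.0624099 ]
 [ 0.06225146 -0.02410657 -0.99776933]] [-0.02489034  0.54276371  1.43626843]
0.1 [0.20878047 0.58875527 0.24054181] [ 1.69540079e-01  9.85523088e-01 -6.30100492e-04 -8.52374355e-05] 0.08716648597891145
```

View pics/side0.png

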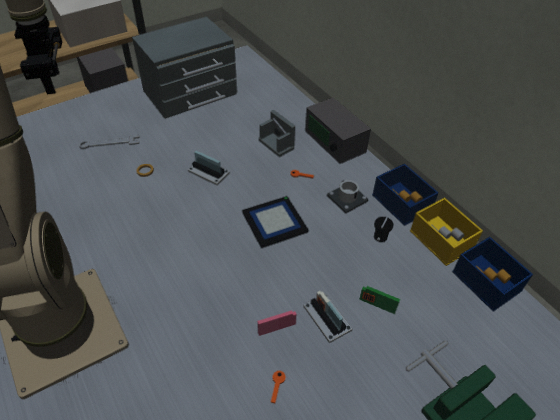

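View pics/top0.png

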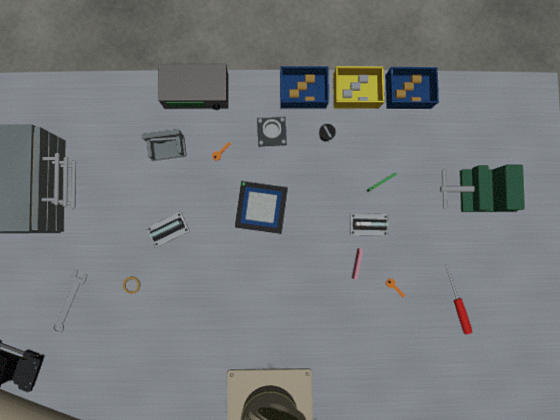

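The side view shows two stands: A at (328,315) with a partly white slide, and B at (208,168) with a plain pale slide. In the top view these are A (369,225) and B (168,229). The green (379,299) and pink (277,323) look-alikes lie outside the stands. A seems to fit the description, so I'll enlarge both to confirm.

```bash
cat > h.py <<'E'
import numpy as np,cv2,pickle
def ray(c,u,v):
    p=cv2.undistortPoints(np.array([[[u,v]]],float),c["mtx"],np.array([c["k1"],0,0,0,0.]))[0,0]
    return -c["R"].T@c["t"], c["R"].T@np.array([p[0],p[1],1])
def atz(c,u,v,z):
    o,d=ray(c,u,v); return o+d*(z-o[2])/d[2]
def proj(c,X):
    X=np.atleast_2d(X).astype(float)
    return cv2.projectPoints(X,cv2.Rodrigues(c["R"])[0],c["t"],c["mtx"],np.array([c["k1"],0,0,0,0.]))[0][:,0]
def crop(c,u,v,w,h,s):
    im=cv2.cvtColor(c["color"],cv2.COLOR_RGB2BGR)[v:v+h,u:u+w]
    return cv2.resize(im,(w*s,h*s),interpolation=cv2.INTER_CUBIC)
E
python3 - <<'E'
from h import *
s,t=[pickle.load(open(f"{n}0.pkl","rb")) for n in("side","top")]
a=np.vstack([np.hstack([crop(s,295,280,65,65,6),crop(t,345,200,65,50,6)[:390] if 0 else cv2.copyMakeBorder(crop(t,340,205,60,45,6),0,120,0,0,cv2.BORDER_CONSTANT)]),
 np.hstack([cv2.copyMakeBorder(crop(s,180,145,65,40,5),0,0,0,65,cv2.BORDER_CONSTANT),crop(t,140,210,60,40,5)[:, :300],np.zeros((200,60,3),np.uint8)])])
print(a.shape);cv2.imwrite("pics/crop0.png",a)
for u,v in((369,225),(168,229),(262,208)): print(atz(t,u,v,.012))
E
```

```text
(590, 750, 3)
[ 0.50502082 -0.2785689   0.012     ]
[0.49761547 0.27344974 0.012     ]
[0.55368158 0.01604485 0.012     ]
```

View pics/crop0.png

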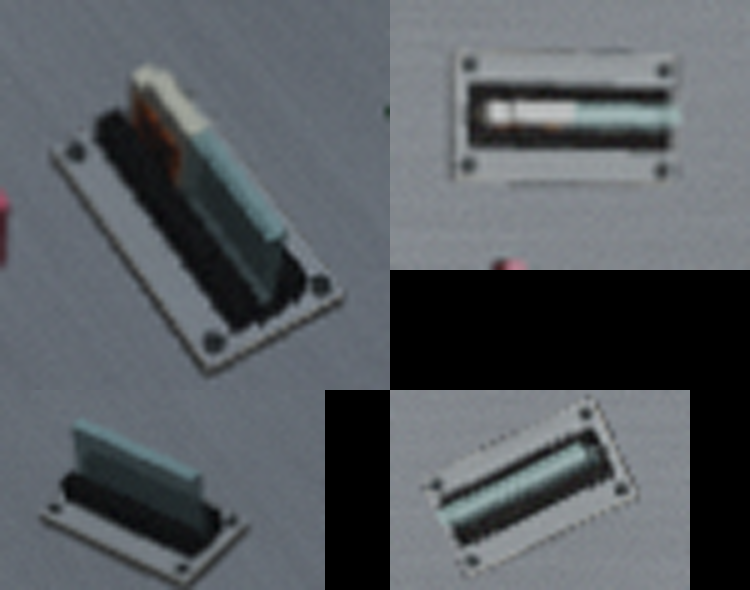

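A (right in the top view) is the code slide. It has a white end with an orange label, and the frosted end is at top px ≈ (356,224), towards +y. The label faces the robot. B is clear all over. Next I'll compute the grasp.

```bash
cat >> h.py <<'E'
s0,t0=[pickle.load(open(f"{n}0.pkl","rb")) for n in("side","top")]
E
python3 - <<'E'
from h import *
tc=lambda x,y:(340+(x-390+.5)/6-.5,205+(y+.5)/6-.5)
H=[atz(t0,*tc(*p),.010)[:2] for p in((469,64),(664,70),(469,165),(661,171))]
print("stand",np.mean(H,0)); d=(H[0]-H[1]+H[2]-H[3]);print("az",np.degrees(np.arctan2(d[1],d[0])))
# slide by top edge
a=atz(t0,*tc(485,112),.060);b=atz(t0,*tc(680,116),.060);print(a,b,(a+b)/2,np.linalg.norm(a-b),np.degrees(np.arctan2(*(a-b)[1::-1])))
fr=atz(t0,*tc(576,114),.06);print("frost edge",fr)
# side view checks: top corners, frost boundary
sc=lambda x,y:(295+(x+.5)/6-.5,280+(y+.5)/6-.5)
for p in((133,70),(280,237),(195,130),(155,66),(212,125)):print("side",atz(s0,*sc(*p),.06))
# reader corners top z .012
for n,c,P in(("top",t0,((243,180),(288,185),(281,234),(236,228))),("side",s0,((242,208),(284,196),(308,235),(266,246)))):
  print(n,np.mean([atz(c,*p,.012 if n=="top" else .006) for p in P],0))
E
```

```text
stand [ 0.50741527 -0.27873853]
az 87.83633938805028
[ 0.50819687 -0.23276008  0.06      ] [ 0.50580717 -0.32021982  0.06      ] [ 0.50700202 -0.27648995  0.06      ] 0.08749238125441142 88.43487237930779
frost edge [ 0.50702636 -0.27349274  0.06      ]
side [ 0.50282478 -0.23914197  0.06      ]
side [ 0.50640962 -0.32105451  0.06      ]
side [ 0.50689002 -0.27105859  0.06      ]
side [ 0.51046824 -0.24193276  0.06      ]
side [ 0.51317261 -0.27258416  0.06      ]
top [0.55732425 0.01597802 0.012     ]
side [0.55910265 0.01884669 0.006     ]
```

```bash
python3 -m crank '[{"claw":-1,"dx":0,"dy":-1},{"claw":-1,"dx":0,"dy":-1,"az":1},{"claw":-1,"dy":-1,"az":1},{"claw":-1,"dy":-1,"az":1}]'
```

```text
invalid input at $[0]: expected keys claw, dx, dy, dz, ax, ay, az
```

```bash
python3 -m crank '[{"claw":-1,"dx":-0.8,"dy":-1,"dz":0,"ax":0,"ay":0,"az":0},{"claw":-1,"dx":-0.8,"dy":-1,"dz":0,"ax":0,"ay":0,"az":0},{"claw":-1,"dx":-0.8,"dy":-1,"dz":0,"ax":0,"ay":0,"az":0},{"claw":-1,"dx":-0.8,"dy":-1,"dz":0,"ax":0,"ay":0,"az":0},{"claw":-1,"dx":-0.8,"dy":-1,"dz":0,"ax":0,"ay":0,"az":0},{"claw":-1,"dx":-0.8,"dy":-1,"dz":0,"ax":0,"ay":0,"az":0},{"claw":-1,"dx":-0.8,"dy":-1,"dz":0,"ax":0,"ay":0,"az":0},{"claw":-1,"dx":-0.8,"dy":-1,"dz":0,"ax":0,"ay":0,"az":0}]' 15
python3 -m crank '[{"claw":-1,"dx":-0.8,"dy":-1,"dz":0,"ax":0,"ay":0,"az":0},{"claw":-1,"dx":-0.8,"dy":-1,"dz":0,"ax":0,"ay":0,"az":0},{"claw":-1,"dx":-0.8,"dy":-1,"dz":0,"ax":0,"ay":0,"az":0},{"claw":-1,"dx":-0.8,"dy":-1,"dz":0,"ax":0,"ay":0,"az":0},{"claw":-1,"dx":-0.8,"dy":-1,"dz":0,"ax":0,"ay":0,"az":0},{"claw":-1,"dx":-0.8,"dy":-1,"dz":0,"ax":0,"ay":0,"az":0},{"claw":-1,"dx":-0.8,"dy":-1,"dz":0,"ax":0,"ay":0,"az":0},{"claw":-1,"dx":-0.8,"dy":-1,"dz":0,"ax":0,"ay":0,"az":0}]'
python3 -c "
from bench import r
print(r.read_state()['joint_positions'])"
```

```text
time: 0.77
ee_pos: [0.3097, 0.2967, 0.241]
eef_rot: [0.17, 0.986, -0.0, -0.0]
ft_force: [1.2, 1.2, 0.1]
width: 0.0872
grip_force: 0.0
time: 1.43
ee_pos: [0.4104, 0.0063, 0.2412]
eef_rot: [0.17, 0.986, 0.0, 0.0]
ft_force: [1.3, 0.1, 0.7]
width: 0.0873
grip_force: 0.0
[-0.71465622 -0.21256088  0.5220619   2.00427331  0.1082444   1.32339863
  1.0010651 ]
```

```bash
python3 -m crank '[{"claw":-1,"dx":-0.85,"dy":-1,"dz":0,"ax":0,"ay":0,"az":0},{"claw":-1,"dx":-0.85,"dy":-1,"dz":0,"ax":0,"ay":0,"az":0},{"claw":-1,"dx":-0.85,"dy":-1,"dz":0,"ax":0,"ay":0,"az":0},{"claw":-1,"dx":-0.85,"dy":-1,"dz":0,"ax":0,"ay":0,"az":0},{"claw":-1,"dx":-0.85,"dy":-1,"dz":0,"ax":0,"ay":0,"az":0},{"claw":-1,"dx":-0.85,"dy":-1,"dz":0,"ax":0,"ay":0,"az":0},{"claw":-1,"dx":-0.85,"dy":-1,"dz":0,"ax":0,"ay":0,"az":0},{"claw":-1,"dx":0,"dy":0,"dz":0.5,"ax":0,"ay":0,"az":1}]'
python3 -m crank '[{"claw":-1,"dx":0,"dy":0,"dz":0.5,"ax":0,"ay":0,"az":1},{"claw":-1,"dx":0,"dy":0,"dz":0.5,"ax":0,"ay":0,"az":1},{"claw":-1,"dx":0,"dy":0,"dz":0.5,"ax":0,"ay":0,"az":1},{"claw":-1,"dx":0,"dy":0,"dz":0.5,"ax":0,"ay":0,"az":1},{"claw":-1,"dx":0,"dy":0,"dz":0.5,"ax":0,"ay":0,"az":1},{"claw":-1,"dx":0,"dy":0,"dz":0,"ax":0,"ay":0,"az":1},{"claw":-1,"dx":0,"dy":0,"dz":0,"ax":0,"ay":0,"az":1},{"claw":-1,"dx":0,"dy":0,"dz":0,"ax":0,"ay":0,"az":1}]'
python3 -m crank '[{"claw":-1,"dx":0,"dy":0,"dz":0,"ax":0,"ay":0,"az":1},{"claw":-1,"dx":0,"dy":0,"dz":0,"ax":0,"ay":0,"az":1},{"claw":-1,"dx":0,"dy":0,"dz":0,"ax":0,"ay":0,"az":1},{"claw":-1,"dx":0,"dy":0,"dz":0,"ax":0,"ay":0,"az":0}]'
cat >> h.py <<'E'
from scipy.spatial.transform import Rotation as Ro
def pose(r):
    s=r.read_state(); return s,np.array(s["ee_pos"]),Ro.from_quat(s["eef_rot"]).as_matrix()
E
cat > plan.py <<'E'
from bench import r
from h import *
import sys
G=np.array(eval(sys.argv[1])); s,p,M=pose(r)
print("t",s["time"],"p",p,"M",M.round(3).tolist(),"q",np.round(s["joint_positions"],2))
print("shift rows(x3cm)",(M.T@(G-p)/.03).round(3), "yaw y", np.degrees(np.arctan2(M[1,1],M[0,1])))
E
python3 plan.py '[.5085,-.2535,.054]'
```

```text
time: 2.1
ee_pos: [0.5089, -0.2576, 0.2275]
eef_rot: [0.221, 0.975, -0.003, 0.002]
ft_force: [0.3, -0.4, 1.1]
width: 0.0874
grip_force: 0.0
time: 2.77
ee_pos: [0.5081, -0.2491, 0.1507]
eef_rot: [0.601, 0.8, -0.0, -0.0]
ft_force: [0.1, -0.1, -0.3]
width: 0.087
grip_force: 0.0
time: 3.1
ee_pos: [0.5083, -0.2489, 0.1508]
eef_rot: [0.718, 0.696, -0.0, -0.0]
ft_force: [-0.1, -0.4, 0.1]
width: 0.0869
grip_force: 0.0
t 3.1 p [ 0.50832135 -0.24894727  0.15080657] M [[0.031, 1.0, -0.001], [1.0, -0.031, -0.0], [-0.0, -0.001, -1.0]] q [-0.51  0.48  1.13  1.78 -0.46  1.19  0.73]
shift rows(x3cm) [-0.151  0.013  3.227] yaw y -1.791613360357721
```

```bash
python3 -m crank '[{"claw":-0.2,"dx":-0.15,"dy":0,"dz":0,"ax":0,"ay":0,"az":0},{"claw":-0.2,"dx":0,"dy":0,"dz":0.5,"ax":0,"ay":0,"az":0},{"claw":-0.2,"dx":0,"dy":0,"dz":0.5,"ax":0,"ay":0,"az":0},{"claw":-0.2,"dx":0,"dy":0,"dz":0.6,"ax":0,"ay":0,"az":0},{"claw":-0.2,"dx":0,"dy":0,"dz":0.4,"ax":0,"ay":0,"az":0},{"claw":-0.2,"dx":0,"dy":0,"dz":0,"ax":0,"ay":0,"az":0}]'
python3 plan.py '[.5085,-.2535,.054]'
python3 - <<'E'
from bench import r
from h import *
s=r.camera("side");t=r.camera("top")
cv2.imwrite("pics/pre.png",np.hstack([crop(s,285,235,90,120,4),crop(t,330,165,80,120,4)]))
E
```

```text
time: 3.6
ee_pos: [0.5071, -0.2532, 0.089]
eef_rot: [0.716, 0.698, -0.001, -0.002]
ft_force: [-0.5, 0.7, -1.5]
width: 0.0562
grip_force: 0.0
t 3.6 p [ 0.50707032 -0.25324856  0.08904158] M [[0.024, 1.0, -0.003], [1.0, -0.024, 0.001], [0.001, -0.003, -1.0]] q [-0.44  0.55  1.05  1.83 -0.54  1.09  0.79]
shift rows(x3cm) [-0.009  0.052  1.168] yaw y -1.3979731353166072
```

View pics/pre.png

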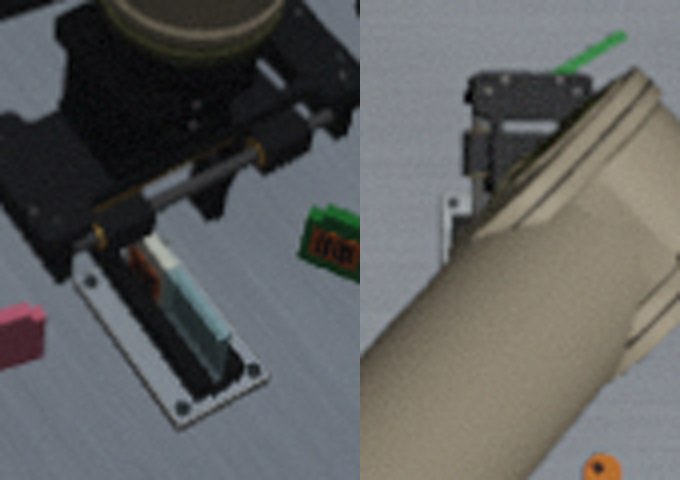

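The side crop shows the fingers straddling the slide's frosted end, near (150,255) in the crop. The green and pink parts are clear of the gripper. I'll descend, close and lift.

```bash
python3 -m crank '[{"claw":-0.2,"dx":0,"dy":0.05,"dz":0.4,"ax":0,"ay":0,"az":0},{"claw":-0.2,"dx":0,"dy":0,"dz":0.4,"ax":0,"ay":0,"az":0},{"claw":-0.2,"dx":0,"dy":0,"dz":0.37,"ax":0,"ay":0,"az":0},{"claw":-0.2,"dx":0,"dy":0,"dz":0,"ax":0,"ay":0,"az":0},{"claw":0.3,"dx":0,"dy":0,"dz":0,"ax":0,"ay":0,"az":0},{"claw":0.6,"dx":0,"dy":0,"dz":0,"ax":0,"ay":0,"az":0},{"claw":1,"dx":0,"dy":0,"dz":0,"ax":0,"ay":0,"az":0},{"claw":1,"dx":0,"dy":0,"dz":0,"ax":0,"ay":0,"az":0}]' 15
python3 -m crank '[{"claw":1,"dx":0,"dy":0,"dz":0,"ax":0,"ay":0,"az":0},{"claw":1,"dx":0,"dy":0,"dz":0,"ax":0,"ay":0,"az":0},{"claw":1,"dx":0,"dy":0,"dz":0,"ax":0,"ay":0,"az":0}]' 20
python3 plan.py '[.5085,-.2535,.054]'
```

```text
time: 4.37
ee_pos: [0.5101, -0.2539, 0.0566]
eef_rot: [0.716, 0.698, 0.0, 0.0]
ft_force: [0.1, 0.2, 0.8]
width: 0.0332
grip_force: 0.0
time: 4.62
ee_pos: [0.5099, -0.2538, 0.0563]
eef_rot: [0.716, 0.698, 0.0, 0.0]
ft_force: [-0.5, -0.2, -0.3]
width: 0.0135
grip_force: 0.0
t 4.6167 p [ 0.50989106 -0.25377404  0.0562517 ] M [[0.027, 1.0, 0.0], [1.0, -0.027, 0.0], [0.0, 0.0, -1.0]] q [-0.4   0.6   1.01  1.84 -0.58  1.03  0.82]
shift rows(x3cm) [ 0.008 -0.047  0.075] yaw y -1.5213196476104698
```

```bash
python3 -m crank '[{"claw":1,"dx":0,"dy":-0.02,"dz":0.05,"ax":0,"ay":0,"az":0},{"claw":1,"dx":0,"dy":0,"dz":0,"ax":0,"ay":0,"az":0},{"claw":1,"dx":0,"dy":0,"dz":0,"ax":0,"ay":0,"az":0},{"claw":1,"dx":0,"dy":0,"dz":0,"ax":0,"ay":0,"az":0},{"claw":1,"dx":0,"dy":0,"dz":0,"ax":0,"ay":0,"az":0},{"claw":1,"dx":0,"dy":0,"dz":0,"ax":0,"ay":0,"az":0}]' 20
python3 plan.py '[.5085,-.2535,.054]'
```

```text
time: 5.12
ee_pos: [0.5093, -0.2538, 0.0551]
eef_rot: [0.717, 0.698, 0.0, 0.0]
ft_force: [-2.4, 2.2, 6.9]
width: 0.0079
grip_force: 20.0
t 5.1167 p [ 0.50930447 -0.25384581  0.0550517 ] M [[0.027, 1.0, 0.0], [1.0, -0.027, 0.0], [0.0, 0.0, -1.0]] q [-0.4   0.6   1.    1.85 -0.59  1.03  0.82]
shift rows(x3cm) [ 0.011 -0.027  0.035] yaw y -1.5434923924185593
```

```bash
python3 -m crank '[{"claw":1,"dx":0,"dy":0,"dz":-0.2,"ax":0,"ay":0,"az":0},{"claw":1,"dx":0,"dy":0,"dz":-0.4,"ax":0,"ay":0,"az":0},{"claw":1,"dx":0,"dy":0,"dz":-0.6,"ax":0,"ay":0,"az":0},{"claw":1,"dx":0,"dy":0,"dz":-1,"ax":0,"ay":0,"az":0},{"claw":1,"dx":0,"dy":0,"dz":-1,"ax":0,"ay":0,"az":0},{"claw":1,"dx":0,"dy":0,"dz":-1,"ax":0,"ay":0,"az":0},{"claw":1,"dx":0,"dy":0,"dz":-1,"ax":0,"ay":0,"az":0},{"claw":1,"dx":0,"dy":0,"dz":-1,"ax":0,"ay":0,"az":0}]' 25
python3 plan.py '[.557,.017,.26]'
```

```text
time: 5.78
ee_pos: [0.5087, -0.254, 0.2429]
eef_rot: [0.717, 0.697, 0.0, 0.0]
ft_force: [0.9, -0.5, -0.3]
width: 0.0075
grip_force: 25.0
t 5.7833 p [ 0.50869988 -0.25400192  0.24291521] M [[0.027, 1.0, 0.0], [1.0, -0.027, 0.0], [0.0, 0.0, -1.0]] q [-0.57  0.39  1.21  1.66 -0.37  1.35  0.68]
shift rows(x3cm) [ 9.074  1.363 -0.568] yaw y -1.5670572555600266
```

```bash
cat > fk.py <<'E'
from h import *
from scipy.optimize import least_squares
import itertools
C=np.array([[0,-1,0],[1,0,0],[0,0,1.]])
D=[([-1.253,.332,-.065,1.46,.022,1.35,-.088],[.209,.589,.241],[.16954,.985523,-.00063,-.000085]),
([-0.71465622,-0.21256088,0.5220619,2.00427331,0.1082444,1.32339863,1.0010651],[.4104,.0063,.2412],[.17,.986,0,0]),
([-.51,.48,1.13,1.78,-.46,1.19,.73],[.50832,-.24895,.1508],[.718,.696,0,0]),
([-.44,.55,1.05,1.83,-.54,1.09,.79],[.50707,-.25325,.08904],[.716,.698,-.001,-.002]),
([-.57,.39,1.21,1.66,-.37,1.35,.68],[.5087,-.254,.2429],[.717,.697,0,0])]
Z=lambda a:Ro.from_euler('z',a).as_matrix(); Y=lambda a:Ro.from_euler('y',a).as_matrix()
def fk(q,s,L):
    T=np.eye(3);p=np.array([0,0,L[0]])
    for i,(a,b) in enumerate(((0,1),(2,3),(4,5))):
        T=T@Z(s[i]*q[a])@Y(q[b]); 
        p=p+T@[L[4+i],0,L[1+i]]
    return p,T@Z(s[3]*q[6])@C
if __name__=="__main__":
    for s in itertools.product((1,-1),repeat=4):
        e=np.degrees([ (Ro.from_matrix(fk(q,s,np.zeros(7))[1]).inv()*Ro.from_quat(R)).magnitude() for q,p,R in D])
        if max(e)<10:
            f=least_squares(lambda L:np.concatenate([fk(q,s,L)[0]-p for q,p,R in D]+[1e-2*L[4:]]),[.36,.42,.4,.3,0,0,0])
            print(s,e.round(1),f.x.round(4),abs(f.fun).max())
E
python3 fk.py
python3 -m crank '[{"claw":1,"dx":0.5,"dy":0.1,"dz":0,"ax":0,"ay":0,"az":0},{"claw":1,"dx":1,"dy":0.15,"dz":0,"ax":0,"ay":0,"az":0},{"claw":1,"dx":1,"dy":0.15,"dz":0,"ax":0,"ay":0,"az":0},{"claw":1,"dx":1,"dy":0.15,"dz":0,"ax":0,"ay":0,"az":0},{"claw":1,"dx":1,"dy":0.15,"dz":0,"ax":0,"ay":0,"az":0},{"claw":1,"dx":1,"dy":0.15,"dz":0,"ax":0,"ay":0,"az":0},{"claw":1,"dx":1,"dy":0.15,"dz":0,"ax":0,"ay":0,"az":0},{"claw":1,"dx":1,"dy":0.15,"dz":0,"ax":0,"ay":0,"az":0}]'
python3 -c "
from bench import r
print(r.read_state()['joint_positions'])"
```

```text
(-1, -1, -1, -1) [0.1 0.  0.6 0.3 0.7] [ 0.6096  0.4365  0.4812  0.716  -0.0429 -0.0374 -0.0397] 0.047349699593646544
time: 6.45
ee_pos: [0.5496, -0.0285, 0.2415]
eef_rot: [0.717, 0.697, 0.001, -0.0]
ft_force: [0.3, 0.4, 0.0]
width: 0.0074
grip_force: 25.0
[-1.04298537  0.33567274  1.24343956  1.70736786 -0.32755524  1.33478224
  0.23460977]
```

Run:
```python
from fk import *
q=[-1.04298537,0.33567274,1.24343956,1.70736786]
A=Z(-q[0])@Y(q[1])@Z(-q[2])@Y(q[3]); print("forearm dir",A[:,2].round(2))
for yaw in range(-180,180,30):
  for tilt in (50,60):
    y=np.radians(yaw)
    # tool down with tool y azimuth yaw
    yv=np.array([np.cos(y),np.sin(y),0]);zv=np.array([0,0,-1.]);R=np.stack([np.cross(yv,zv),yv,zv],1)@Ro.from_euler('x',tilt,degrees=True).as_matrix()
    e=Ro.from_matrix(A.T@R@C.T).as_euler('ZYZ')
    for a,b,c in((e[0],e[1],e[2]),(e[0]+np.pi,-e[1],e[2]+np.pi)):
      q5=(-a+1.27)%(2*np.pi)-1.27; q7=(-c+np.pi)%(2*np.pi)-np.pi
      if q5<4.41 and .06<b<2.06 and abs(q7)<2.6: print(yaw,tilt,np.round([q5,b,q7],2), "slide y dir",(-R[:,1]).round(2))
```

```text
forearm dir [ 0.94 -0.25 -0.23]
-180 60 [-0.98  0.38 -2.39] slide y dir [0.5  0.   0.87]
-150 50 [-1.15  0.83 -1.94] slide y dir [0.56 0.32 0.77]
-120 50 [-1.23  1.22 -1.55] slide y dir [0.32 0.56 0.77]
-90 50 [-1.16  1.61 -1.22] slide y dir [-0.    0.64  0.77]
-60 50 [-0.95  1.96 -0.84] slide y dir [-0.32  0.56  0.77]
30 50 [0.3  1.96 0.84] slide y dir [-0.56 -0.32  0.77]
60 50 [0.51 1.61 1.22] slide y dir [-0.32 -0.56  0.77]
60 60 [0.67 1.67 1.23] slide y dir [-0.25 -0.43  0.87]
90 50 [0.58 1.22 1.55] slide y dir [-0.   -0.64  0.77]
90 60 [0.77 1.23 1.49] slide y dir [-0.   -0.5   0.87]
120 50 [0.5  0.83 1.94] slide y dir [ 0.32 -0.56  0.77]
120 60 [0.73 0.78 1.77] slide y dir [ 0.25 -0.43  0.87]
150 60 [0.33 0.38 2.39] slide y dir [ 0.43 -0.25  0.87]
```

```bash
python3 -m crank '[{"claw":1,"dx":0,"dy":0,"dz":-0.3,"ax":0,"ay":0,"az":-0.5},{"claw":1,"dx":0,"dy":0,"dz":-0.3,"ax":0,"ay":0,"az":-1},{"claw":1,"dx":0,"dy":0,"dz":0,"ax":0,"ay":0,"az":-1},{"claw":1,"dx":0,"dy":0,"dz":0,"ax":0,"ay":0,"az":-1},{"claw":1,"dx":0,"dy":0,"dz":0,"ax":0,"ay":0,"az":-1},{"claw":1,"dx":0,"dy":0,"dz":0,"ax":0,"ay":0,"az":-1},{"claw":1,"dx":0,"dy":0,"dz":0,"ax":0,"ay":0,"az":-1},{"claw":1,"dx":0,"dy":0,"dz":0,"ax":0,"ay":0,"az":-1}]'
python3 -m crank '[{"claw":1,"dx":0,"dy":0,"dz":0,"ax":0,"ay":0,"az":-1},{"claw":1,"dx":0,"dy":0,"dz":0,"ax":0,"ay":0,"az":-1},{"claw":1,"dx":0,"dy":0,"dz":0,"ax":0,"ay":0,"az":-1},{"claw":1,"dx":0,"dy":0,"dz":0,"ax":0,"ay":0,"az":-1},{"claw":1,"dx":0,"dy":0,"dz":0,"ax":0,"ay":0,"az":-1},{"claw":1,"dx":0,"dy":0,"dz":0,"ax":0,"ay":0,"az":-1},{"claw":1,"dx":0,"dy":0,"dz":0,"ax":0,"ay":0,"az":-1},{"claw":1,"dx":0,"dy":0,"dz":0,"ax":0,"ay":0,"az":-0.6}]'
python3 -m crank '[{"claw":1,"dx":0,"dy":0,"dz":0,"ax":0.5,"ay":0,"az":0},{"claw":1,"dx":0,"dy":0,"dz":0,"ax":1,"ay":0,"az":0},{"claw":1,"dx":0,"dy":0,"dz":0,"ax":1,"ay":0,"az":0},{"claw":1,"dx":0,"dy":0,"dz":0,"ax":1,"ay":0,"az":0},{"claw":1,"dx":0,"dy":0,"dz":0,"ax":1,"ay":0,"az":0},{"claw":1,"dx":0,"dy":0,"dz":0,"ax":1,"ay":0,"az":0}]'
python3 plan.py '[.557,.017,.21]'
```

```text
time: 7.12
ee_pos: [0.5495, -0.0303, 0.2594]
eef_rot: [0.393, 0.92, 0.0, 0.0]
ft_force: [0.3, -0.1, -0.7]
width: 0.0077
grip_force: 25.0
time: 7.78
ee_pos: [0.5495, -0.0303, 0.2594]
eef_rot: [0.006, 1.0, 0.0, 0.0]
ft_force: [0.7, 0.7, -0.8]
width: 0.0078
grip_force: 25.0
time: 8.28
ee_pos: [0.5501, -0.0296, 0.2603]
eef_rot: [0.008, 0.958, -0.286, -0.001]
ft_force: [-0.1, -0.9, -0.4]
width: 0.0078
grip_force: 25.0
t 8.2833 p [ 0.55013071 -0.02963759  0.26027306] M [[-1.0, 0.015, -0.006], [0.016, 0.837, -0.548], [-0.003, -0.548, -0.837]] q [-1.13  0.34  0.96  1.69  0.3   1.38  1.3 ]
shift rows(x3cm) [-0.198  2.222  0.549] yaw y 88.95304488760111
```

```bash
python3 -m crank '[{"claw":1,"dx":0,"dy":0,"dz":0,"ax":1,"ay":0,"az":0},{"claw":1,"dx":0,"dy":0,"dz":0,"ax":1,"ay":0,"az":0},{"claw":1,"dx":0,"dy":0,"dz":0,"ax":1,"ay":0,"az":0},{"claw":1,"dx":0,"dy":0,"dz":0,"ax":1,"ay":0,"az":0},{"claw":1,"dx":0,"dy":0,"dz":0,"ax":1,"ay":0,"az":0},{"claw":1,"dx":0,"dy":0,"dz":0,"ax":0,"ay":0,"az":0}]'
cat > lab.py <<'E'
from bench import r
from h import *
s,p,M=pose(r); l=p+M@[-.002,-.004,.022]
print("label",l,"tilt",np.degrees(np.arccos(-M[2,2])),"label up",-M[2,1],"rows",(M.T@(np.array([.557,.017,.2])-l)/.03).round(3),np.round(s["joint_positions"],2),s["time"])
E
python3 lab.py
```

```text
time: 8.78
ee_pos: [0.5494, -0.0266, 0.2565]
eef_rot: [0.004, 0.85, -0.526, -0.005]
ft_force: [-1.5, 0.5, -1.2]
width: 0.008
grip_force: 25.0
label [ 0.55114854 -0.04813541  0.25024896] tilt 63.47211249400473 label up 0.8947091081197969 rows [-0.177  2.469 -1.197] [-1.24  0.65  0.96  1.71  0.52  1.45  1.11] 8.7833
```

```bash
python3 -m crank '[{"claw":1,"dx":-0.05,"dy":0.5,"dz":-0.25,"ax":0,"ay":0,"az":0},{"claw":1,"dx":-0.05,"dy":0.7,"dz":-0.35,"ax":0,"ay":0,"az":0},{"claw":1,"dx":-0.05,"dy":0.7,"dz":-0.35,"ax":0,"ay":0,"az":0},{"claw":1,"dx":-0.05,"dy":0.5,"dz":-0.25,"ax":0,"ay":0,"az":0},{"claw":1,"dx":0,"dy":0,"dz":0,"ax":0,"ay":0,"az":0},{"claw":1,"dx":0,"dy":0,"dz":0,"ax":0,"ay":0,"az":0}]'
python3 lab.py
python3 - <<'E'
from bench import r
from h import *
s=r.camera("side");t=r.camera("top")
cv2.imwrite("pics/hold.png",np.hstack([crop(s,200,100,130,190,3),crop(t,200,130,130,190,3)]))
c=np.array([[.557,.017,.2]]);print(proj(s,c)-[200,100],proj(t,c)-[200,130])
E
```

```text
time: 9.28
ee_pos: [0.5572, 0.0352, 0.2116]
eef_rot: [0.007, 0.853, -0.521, -0.004]
ft_force: [0.9, -0.5, 1.2]
width: 0.0075
grip_force: 25.0
label [0.55890092 0.01373836 0.20505686] tilt 62.8043555988105 label up 0.8894498815036521 rows [ 0.065  0.199 -0.019] [-1.23  0.76  0.89  1.62  0.42  1.48  1.06] 9.2833
[[75.04414127 64.67121253]] [[61.05070847 71.14959432]]
```

View pics/hold.png

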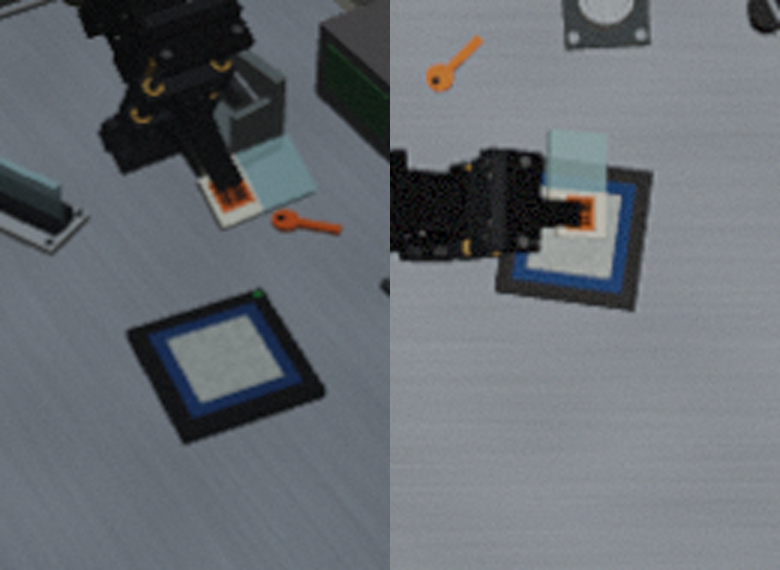

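The label faces up over the pad, at about (580,213) in the top crop against the expected (573,213). The fingers touch only the frosted end. I'll trim the last 6 mm, settle and hand in.

```bash
python3 -m crank '[{"claw":1,"dx":0.05,"dy":0.15,"dz":0,"ax":0,"ay":0,"az":0},{"claw":1,"dx":0,"dy":0,"dz":0,"ax":0,"ay":0,"az":0},{"claw":1,"dx":0,"dy":0,"dz":0,"ax":0,"ay":0,"az":0},{"claw":1,"dx":0,"dy":0,"dz":0,"ax":0,"ay":0,"az":0},{"claw":1,"dx":0,"dy":0,"dz":0,"ax":0,"ay":0,"az":0},{"claw":1,"dx":0,"dy":0,"dz":0,"ax":0,"ay":0,"az":0},{"claw":1,"dx":0,"dy":0,"dz":0,"ax":0,"ay":0,"az":0},{"claw":1,"dx":0,"dy":0,"dz":0,"ax":0,"ay":0,"az":0}]'
python3 lab.py; python3 -c "
from bench import r
print(max(abs(v) for v in r.read_state()['joint_vel'])); print(r.close_job())"
```

```text
time: 10.05
ee_pos: [0.5553, 0.037, 0.2068]
eef_rot: [0.007, 0.853, -0.522, -0.004]
ft_force: [-0.4, -0.8, -0.4]
width: 0.0079
grip_force: 25.0
label [0.55694349 0.01552161 0.20041258] tilt 62.999270655056144 label up 0.8910007446206852 rows [-0.001  0.035 -0.038] [-1.23  0.77  0.89  1.63  0.42  1.48  1.05] 10.05
0.002521763864959427
the job is handed in; nothing more can be done
None
```

The job is handed in at about 10 s: the code slide is held still by its frosted end, label up at a 63° tilt, with the label's centre about 20 cm above the middle of the reader pad by my measurements; the plain slide and the other parts were not touched.

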